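# Cover the die seat and snug its wing nut

## Task

Put the square green cover flat on the zinc die seat, its hole over the seat's square centre stud and its sides in line with the seat's, with its wing nut still loose, then turn that wing nut clockwise (seen from above) until it is snug, most of a quarter turn, and let go. Leave the orange cover where it is.

Things in the scene. Friction and masses are not known exactly. Their poses are not given: they have to be found in the camera images.
- wing (a point): On the loose square green cover's axis, 44 mm above its flat underside: its captive steel wing nut's grip point. Nut: upright blade 12 mm thick (point y), 57 long (point x), from 23 mm below to 11 above the point; grip it to carry and turn. z up. Cover 0.3 kg: plate 90x90x8 mm; boss 45 square, top 26 mm below the point; square hole 29 wide, 21 deep, from below. Lies on a 460 mm grey turntable.
- wing_nut (a joint): Turn of the wing nut against the green cover, rad: 0 to 0.15 as at the start is loose; at 0 the wing's x and y lie along the cover's sides. Grows as the nut turns clockwise seen from above, to a firm stop at 1.3 (snug). Turns easily (0.02 N m), sinks 2 mm on the way. The cover may turn along by up to 0.25 rad, until its hole catches on the stud; turn on until the nut stops.
- seat_top (a point): Centre of the top of the fixed zinc die seat, a silvery block 112 mm square, 20 high, on the turntable (top 40 mm above the work surface). Root of the upright square stud: 16 mm tall, 24 wide in its lower 6 mm, tapering to 9 at its tip. x, y along the sides of seat and stud, z up. The seated cover's underside is at this height, its sides parallel to the seat's to about 10 degrees, any way round.
- orange_wing (a point): Centre of the wing of a second cover of the same shape and size (90 mm square, about 52 mm high) but orange, belonging elsewhere; it lies loose and flat on the turntable, this point on its axis 41 mm above its underside.

How it is judged (in metres and radians):
On the way:
1. the green cover is down over the stud of the die seat, its underside within about 11 mm of the seat, its wing nut still loose (turned by less than 0.5 rad) (horizontal distance between wing and seat_top below 0.01 m and z of wing in the frame of seat_top below 0.055 m and angle between wing's own z axis and vertical below 0.2 rad and value of joint wing_nut below 0.5 rad), for 0.2 s.
At the end, for the whole second after the job is handed in: The green cover lies flat on the die seat: its axis within 10 mm of the stud's, its wing nut's grip point 34 to 47.5 mm above the seat's top, tilted less than 0.12 rad; and its wing nut is turned clockwise by more than 0.9 rad (horizontal distance between wing and seat_top below 0.01 m and z of wing in the frame of seat_top between 0.034 and 0.0475 m and angle between wing's own z axis and vertical below 0.12 rad and value of joint wing_nut above 0.9 rad); the robot touches nothing.
It fails at once if the orange cover moved by more than 40 mm (distance of orange_wing from where it was at the start of the episode above 0.04 m).
It also fails if it takes over 48 s, if anything falls off the work surface, if the arm or the gripper's body presses on something with over 40 N, if the wrist force passes 120 N, or if a joint passes its speed limit or range.

## Robot

A 6-joint arm with a two-finger parallel gripper is mounted at the origin on the work surface. World frame = base frame: x ahead of the robot, y to its left, z up, the work surface at z = 0. Lengths are in m, angles in degrees, forces in N, time in s.
With the tool pointing down it reaches from about 0.4 to 0.825 m from the base axis. Payload 7 kg.
Tool frame: the origin (TCP) lies between the finger pads; the fingertips stand 19 mm ahead of it and the grasp point (between the pads) is the TCP; z points along the fingers, y is the line along which they close (so a half turn about z gives the same grasp; the last joint's range is limited). The gripper opens to 88 mm and grips with 3 to 60 N. Pads are 19 mm wide; open, the fingers measure 130 mm over their backs; the gripper's body (78 mm by 193 mm) begins 47 mm behind the grasp point.
Start: joints at [-51.56, 20.546, 0.682, 0, -70.136, -16.507], TCP at [0.252, -0.626, 0.246] pointing down, gripper open.
Joint ranges: [-176.03, 176.03], [-82.01, 121.73], [-58.28, 71.71], [-173.87, 95.51], [-174.79, -0.11], [-173.66, 173.66]. Speed limits (degrees/s): [136.94, 136.94, 172.46, 180, 180, 180].

## Interface

Orientations are given as [roll, pitch, yaw] about the fixed x, y, z axes, in that order (R = Rz(yaw) Ry(pitch) Rx(roll)).
In Python, from plant import get_obs, snapshot, close_job, spot_in, spot_point gives the robot as it stands.
- The arm moves only by the tool play_rows, never from a script. Its argument "plan" is a list of rows, each a list of 6 numbers: the shift along the tool's x, y, z in cm, then the turn, a rotation vector about the tool's x, y, z in degrees. A call has 1 to 20 rows; each row shifts and turns the commanded pose from where the row before left it, along the tool's axes as they then stand; what a row does not reach is not made up. A row lasts 1/12 s, in which the tool goes at most 41.7 mm and 7.16 degrees, less where a joint would pass 70% of its speed; a pose out of reach is approached as far as the arm can. A call is refused whole if a number of a shift passes 4.17 or a number of a turn 7.16, either way. A call with a gripper value outside its range is refused whole. "grip" is the finger opening in cm, from 0 to 8.76, set as the call begins (left out, the last holds). The fingers move at their own pace and stop on an object; the grip force is fixed at half the most. Time passes only in rows, so rows that do not move let the fingers close. It gives the time, the measured TCP pose, the force, the opening and the grip force at its end, in the units of the state.
- get_obs(): the state, without advancing time (a new reading comes with each control period).
- snapshot(name): name is "side" or "top"; returns a dict with "frame" (400x640x3 uint8, red, green, blue), "fx", "fy", "cx", "cy" (pixels), "k1" (the pictures are not rectified: a ray, as slopes to the right and down, at radius r is drawn at 1 + k1 r^2 times it, then the intrinsics apply), "position" and "attitude" of the camera in the world. Camera axes: x right, y down, z forward; pixel columns grow to the right and rows downward; lengths in m; the calibration is good to about 2 mm. A picture is of the moment at which its call begins. There is no depth.
- close_job(): hands the job in; it is judged then, once.
Trained networks look in the newest picture that a camera, given by its name, has taken for a name from the list of things; names that differ only in an ending like _2 or _b are one class to them, and where a whole thing is asked for, a point or a joint stands for the part that bears it (a point fixed in the world has none). Each returns a list of dicts, best first, with "score" (0 to 1); they miss things now and then, are a little off and sometimes report something else, mostly with a low value. They report only what shows in the picture. A call takes as long as a camera call.
- spot_in(camera, thing): "position" ([x, y, z] in m, in world coordinates, good to about 4 mm: the middle of the surface that is visible of it).
- spot_point(camera, thing): "position" ([x, y, z] in m, in world coordinates, good to about 4 mm: a listed point, or the origin of a listed thing).
The state is a dict: "clock": time; "joint_pos": joint angles; "qvel": joint speeds; "tau": joint torques, N m; "tool_pos": TCP position; "orientation": TCP orientation; "force": force on the tool from outside, world axes, zero at the start; "moment": the same for the moment, N m; "opening": finger opening in m; "gripper_force": force on a finger pad.
Only numpy, scipy, OpenCV 4.12 (cv2) and the standard library are available. Lean on these libraries where they do the work, as an engineer would, in place of code of your own. Each camera call takes 0.05 s, during which the arm holds its last target. There are 200 camera calls.

## Working session

There is one attempt and no reset: what is moved stays moved. The work goes in short steps, Python scripts to look and compute and a tool call to move; the robot and the scene stay as the last step left them, time stands still between calls to the robot, and variables do not carry over. Pictures are saved under pics/ and viewed, at most 10 in all, crops included, and the job is handed in when it is done.

Besides the shell and the picture viewer there is one more tool, called after "Request:" in YAML: its name, and indented under it one key for each argument. play_rows: Moves the arm, as the interface text tells. Its arguments: {"type":"object","properties":{"plan":{"type":"array","items":{"type":"array","items":{"type":"number"}}},"grip":{"type":"number"}},"required":["plan"]}

```bash
mkdir -p pics; ls; python3 - <<'E'
from plant import *
import cv2,numpy as np
o=get_obs();print(o['clock'],o['tool_pos'],o['orientation'],o['opening'])
for c in('top','side'):
    s=snapshot(c);cv2.imwrite(f'pics/{c}0.png',s['frame'][:,:,::-1])
    print(c,{k:s[k] for k in s if k!='frame'})
    for t in('wing','seat_top','orange_wing'):
        for r in spot_point(c,t)[:2]:print(t,np.round(r['position'],4),r['score'])
E
```

```text
pics
0.0 [ 0.2519151  -0.62573078  0.24459316] [ 1.79902766e+02 -8.68672286e-03 -1.58075229e+02] 0.08765428512456948
top {'fx': 416.2301288436957, 'fy': 416.2301288436957, 'cx': 325.1637578894279, 'cy': 190.86199581371505, 'k1': 0.011565201167888813, 'position': array([0.49369681, 0.03452926, 0.74030087]), 'attitude': array([-173.40868486,   -0.3098434 ,  -90.80600664])}
wing [0.6528 0.0805 0.082 ] 0.65
seat_top [ 0.5705 -0.0781  0.0584] 0.75
orange_wing [0.4776 0.0759 0.0796] 0.67
side {'fx': 461.6057103328125, 'fy': 461.6057103328125, 'cx': 322.3036834567563, 'cy': 195.80528480561347, 'k1': -0.10001406979862822, 'position': array([ 0.1637092 , -0.3819497 ,  0.42350552]), 'attitude': array([-120.6080729 ,   -0.56365376,  -43.74452741])}
wing [0.6548 0.0771 0.0848] 0.91
seat_top [ 0.573  -0.0855  0.0631] 0.58
orange_wing [0.4804 0.075  0.0878] 0.75
```

View pictures.

View pics/top0.png

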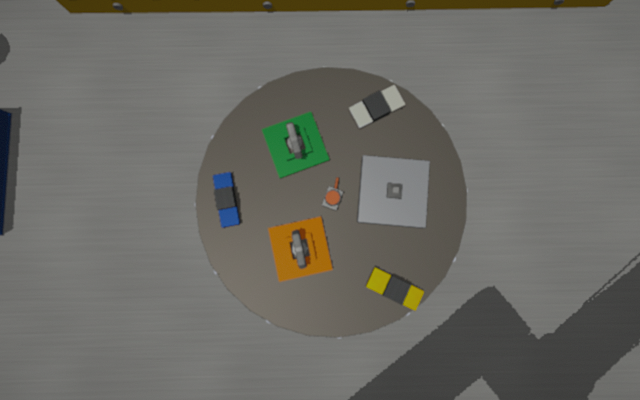

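View pics/side0.png

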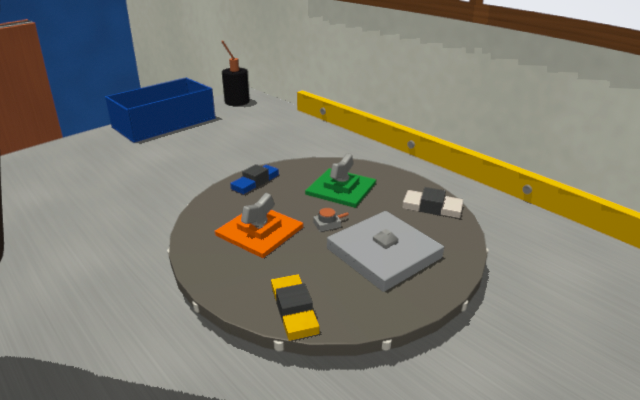

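```bash
cat > h.py <<'E'
from plant import *
import cv2,numpy as np
from scipy.spatial.transform import Rotation as R
def cam(s):
    K=np.array([[s['fx'],0,s['cx']],[0,s['fy'],s['cy']],[0,0,1.]])
    return K,np.array([s['k1'],0,0,0,0.]),R.from_euler('xyz',s['attitude'],degrees=True).as_matrix(),s['position']
def topl(s,px,z):
    K,D,A,p=cam(s)
    n=cv2.undistortPoints(np.float64(px).reshape(-1,1,2),K,D).reshape(-1,2)
    d=np.c_[n,np.ones(len(n))]@A.T
    return p+d*((z-p[2])/d[:,2])[:,None]
def proj(s,P):
    K,D,A,p=cam(s)
    return cv2.projectPoints((np.atleast_2d(P)-p)@A,np.zeros(3),np.zeros(3),K,D)[0].reshape(-1,2)
def rect(s,m,z):
    n,l,st,c=cv2.connectedComponentsWithStats(m.astype('uint8'));i=1+st[1:,4].argmax()
    ys,xs=np.where(l==i);P=topl(s,np.c_[xs,ys],z)[:,:2]
    return cv2.minAreaRect((P*1000).astype('float32')),P
E
python3 - <<'E'
from h import *
s=snapshot('top');f=s['frame'].astype(int);r,g,b=f[...,0],f[...,1],f[...,2]
gm=(g>r+40)&(g>b+30);om=(r>150)&(b<80)&(g<160)&(g>70)
om[:,:260]=0;om[:,345:]=0;om[:200]=0;gm[:100]=0
print('green',rect(s,gm,.048)[0]);print('orange',rect(s,om,.048)[0])
sm=np.zeros_like(gm);sub=f[145:240,345:440];print(f[170,375],f[191,395],f[140,390],f[142,294])
sm[145:240,345:440]=(b[145:240,345:440]>125)
print('seat',rect(s,sm,.060)[0])
# stud pixels
x=np.zeros_like(gm);x[180:203,383:407]=~sm[180:203,383:407]
print('studroot',rect(s,x,.066)[0])
# wing
h=np.zeros_like(gm);w=(abs(r-g)<25)&(abs(g-b)<25)&(r>85);h[118:162,280:310]=w[118:162,280:310]
q,P=rect(s,h,.095);print('wing@.095',q,len(P))
im=cv2.resize(f[100:260,240:460].astype('uint8')[:,:,::-1],None,fx=3.6,fy=3.6,interpolation=cv2.INTER_CUBIC);cv2.imwrite('pics/crop.png',im)
E
```

```text
green ((654.15185546875, 79.48463439941406), (90.20059967041016, 89.97183990478516), 19.782880783081055)
orange ((478.7601318359375, 73.27223205566406), (88.90216064453125, 88.6153335571289), 11.731921195983887)
[134 135 136] [128 129 126] [92 88 80] [110 111 108]
seat ((570.6548461914062, -82.54379272460938), (108.969970703125, 108.68302154541016), 84.25784301757812)
studroot ((570.690185546875, -82.5309829711914), (26.15245246887207, 27.686260223388672), 87.97835540771484)
wing@.095 ((653.553466796875, 82.15047454833984), (48.53374099731445, 17.033946990966797), 10.690472602844238) 248
```

View pics/crop.png

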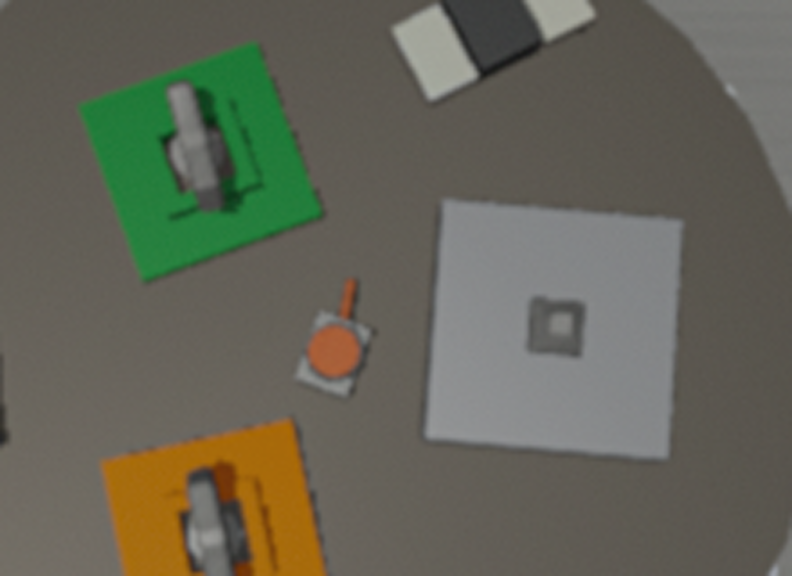

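Request:
play_rows:
  plan:
    - [0, 0, 0, 0, 0, 4.5]
    - [0, 0, 0, 0, 0, 4.5]
    - [-2.7, 2.9, 0, 0, 0, 0]
    - [-2.7, 2.9, 0, 0, 0, 0]
    - [-2.7, 2.9, 0, 0, 0, 0]
    - [-2.7, 2.9, 0, 0, 0, 0]
    - [-2.7, 2.9, 0, 0, 0, 0]
    - [-2.7, 2.9, 0, 0, 0, 0]
    - [-2.7, 2.9, 0, 0, 0, 0]
    - [-2.7, 2.9, 0, 0, 0, 0]
    - [-2.7, 2.9, 0, 0, 0, 0]
    - [-2.7, 2.9, 0, 0, 0, 0]
    - [-2.7, 2.9, 0.5, 0, 0, 0]
    - [-2.7, 2.9, 0.5, 0, 0, 0]
    - [-2.7, 2.9, 0.5, 0, 0, 0]
    - [-2.7, 2.9, 0.5, 0, 0, 0]
    - [-2.7, 2.9, 0.5, 0, 0, 0]
    - [-2.7, 2.9, 0.5, 0, 0, 0]
    - [-2.7, 2.9, 0.5, 0, 0, 0]
    - [0, 0, 0, 0, 0, 0]
  grip: 6

```text
clock: 2.12
tool_pos: [0.5917, -0.038, 0.2092]
orientation: [180.0, -0.0, -166.8]
force: [0.8, -0.3, -0.2]
opening: 0.0602
gripper_force: 0.0
```

```bash
cat >> h.py <<'E'
def go(x,y,z,yaw):
    "shift in cm along the present tool axes, turn about tool z, from the measured pose"
    o=get_obs();A=R.from_euler('xyz',o['orientation'],degrees=True)
    print('t',o['clock'],'pos',np.round(o['tool_pos'],4),'ori',np.round(o['orientation'],2),'j6',round(o['joint_pos'][5],1),'open',round(o['opening'],4),'F',np.round(o['force'],1))
    print('shift',np.round(A.inv().apply(np.array([x,y,z])-o['tool_pos'])*100,2),'turn z',round(-((yaw-o['orientation'][2]+180)%360-180),2))
E
python3 -c "
from h import *
go(.654,.0803,.084,-167)"
```

```text
t 2.1167 pos [ 0.5917 -0.038   0.2092] ori [ 179.99   -0.   -166.85] j6 -92.0 open 0.0602 F [ 0.8 -0.3 -0.2]
shift [-8.75 10.1  12.53] turn z 0.15
```

Request:
play_rows:
  plan:
    - [-2.2, 2.5, 1, 0, 0, 0]
    - [-2.2, 2.5, 1, 0, 0, 0]
    - [-2.2, 2.5, 1, 0, 0, 0]
    - [-2.15, 2.6, 1, 0, 0, 0]
    - [0, 0, 0, 0, 0, 0]
    - [0, 0, 2, 0, 0, 0]
    - [0, 0, 2, 0, 0, 0]
    - [0, 0, 2, 0, 0, 0]
    - [0, 0, 1.5, 0, 0, 0]
    - [0, 0, 0.9, 0, 0, 0]
    - [0, 0, 0, 0, 0, 0]
    - [0, 0, 0, 0, 0, 0]

```text
clock: 3.12
tool_pos: [0.652, 0.075, 0.0867]
orientation: [-180.0, -0.0, -167.1]
force: [0.3, 0.1, 0.9]
opening: 0.0599
gripper_force: 0.0
```

```bash
python3 -c "
from h import *
go(.654,.0803,.084,-167)
s=snapshot('side');cv2.imwrite('pics/s1.png',cv2.resize(s['frame'][110:260,240:460,::-1],None,fx=3,fy=3))"
```

```text
t 3.1167 pos [0.652  0.075  0.0867] ori [-1.7998e+02 -2.0000e-02 -1.6706e+02] j6 -100.6 open 0.0599 F [0.3 0.1 0.9]
shift [-0.32  0.47  0.27] turn z -0.06
```

View pics/s1.png

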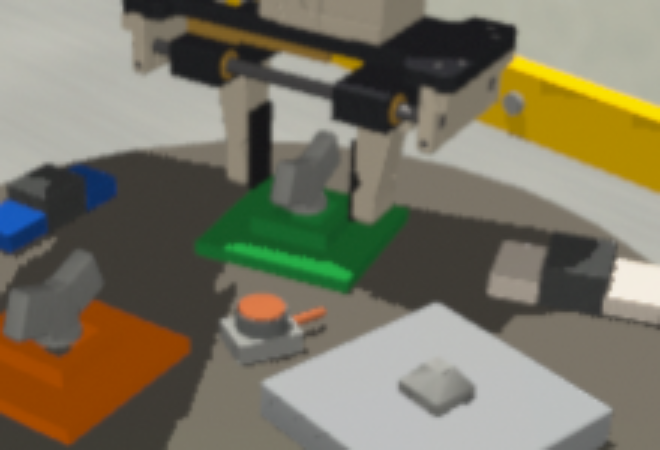

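The fingers straddle the green wing (crop 305,175), at about the right height. I'll centre on it, close and lift.

Request:
play_rows:
  plan:
    - [-0.3, 0.45, 0.25, 0, 0, 0]
    - [0, 0, 0, 0, 0, 0]
    - [0, 0, 0, 0, 0, 0]

```text
clock: 3.42
tool_pos: [0.6542, 0.0806, 0.0848]
orientation: [180.0, 0.1, -167.0]
force: [-0.5, -0.0, 0.5]
opening: 0.0594
gripper_force: 0.0
```

Request:
play_rows:
  plan:
    - [0, 0, 0, 0, 0, 0]
    - [0, 0, 0, 0, 0, 0]
    - [0, 0, 0, 0, 0, 0]
    - [0, 0, 0, 0, 0, 0]
    - [0, 0, 0, 0, 0, 0]
    - [0, 0, 0, 0, 0, 0]
    - [0, 0, 0, 0, 0, 0]
    - [0, 0, 0, 0, 0, 0]
    - [0, 0, 0, 0, 0, 0]
    - [0, 0, 0, 0, 0, 0]
  grip: 0

```text
clock: 4.25
tool_pos: [0.6537, 0.0801, 0.084]
orientation: [-180.0, -0.0, -167.1]
force: [-0.0, -0.8, 0.0]
opening: 0.0119
gripper_force: 30.0
```

Request:
play_rows:
  plan:
    - [0, 0, -0.5, 0, 0, 0]
    - [0, 0, -1, 0, 0, 0]
    - [0, 0, -1.5, 0, 0, 0]
    - [0, 0, -1.5, 0, 0, 0]
    - [0, 0, -1.5, 0, 0, 0]
    - [0, 0, -0.8, 0, 0, 0]
    - [0, 0, 0, 0, 0, 0]
    - [0, 0, 0, 0, 0, 0]

```text
clock: 4.92
tool_pos: [0.6536, 0.0803, 0.1524]
orientation: [180.0, 0.0, -167.1]
force: [-0.7, -0.0, -3.8]
opening: 0.012
gripper_force: 30.0
```

```bash
python3 -c "
from h import *
go(.5707,-.0825,.155,-101)"
```

```text
t 4.9167 pos [0.6536 0.0803 0.1524] ori [ 1.7997e+02  4.0000e-02 -1.6708e+02] j6 -101.0 open 0.012 F [-0.7 -0.  -3.8]
shift [ 11.72 -14.01  -0.28] turn z -66.08
```

Request:
play_rows:
  plan:
    - [0, 0, 0, 0, 0, -6]
    - [0, 0, 0, 0, 0, -6]
    - [0, 0, 0, 0, 0, -6]
    - [0, 0, 0, 0, 0, -6]
    - [0, 0, 0, 0, 0, -6]
    - [0, 0, 0, 0, 0, -6]
    - [0, 0, 0, 0, 0, -6]
    - [0, 0, 0, 0, 0, -6]
    - [0, 0, 0, 0, 0, -6]
    - [0, 0, 0, 0, 0, -6]
    - [0, 0, 0, 0, 0, -6]
    - [2.5, 0.7, 0, 0, 0, 0]
    - [3, 0.85, 0, 0, 0, 0]
    - [3, 0.85, 0, 0, 0, 0]
    - [3, 0.85, 0, 0, 0, 0]
    - [3, 0.85, 0, 0, 0, 0]
    - [2.5, 0.7, 0, 0, 0, 0]
    - [0, 0, 0, 0, 0, 0]
    - [0, 0, 0, 0, 0, 0]
    - [0, 0, 0, 0, 0, 0]

```text
clock: 6.58
tool_pos: [0.5738, -0.0775, 0.1515]
orientation: [180.0, -0.0, -101.1]
force: [0.1, 0.7, -2.8]
opening: 0.0119
gripper_force: 30.0
```

```bash
python3 - <<'E'
from h import *
go(.5707,-.0825,.125,-101)
for c in('top','side'):
    s=snapshot(c);cv2.imwrite(f'pics/{c}2.png',s['frame'][:,:,::-1])
    for t in('wing','seat_top'):
        for r in spot_point(c,t)[:1]:print(c,t,np.round(r['position'],4),r['score'])
a=cv2.imread('pics/top2.png')[110:290,280:500];b=cv2.imread('pics/side2.png')[100:320,260:500]
a=cv2.resize(a,(396,324));b=cv2.resize(b,(396,324));cv2.imwrite('pics/m2.png',np.hstack([a,b]))
E
```

```text
t 6.5833 pos [ 0.5738 -0.0775  0.1515] ori [ 1.7996e+02 -1.0000e-02 -1.0111e+02] j6 -22.7 open 0.0119 F [ 0.1  0.7 -2.8]
shift [0.55 0.21 2.65] turn z -0.11
side wing [ 0.5723 -0.0748  0.1544] 0.66
side seat_top [ 0.5737 -0.0824  0.0606] 0.76
```

View pics/m2.png

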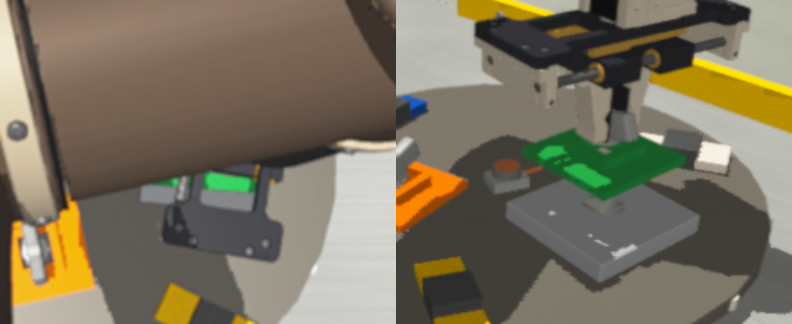

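```bash
python3 - <<'E'
from h import *
from scipy.optimize import minimize
s=snapshot('side')
def hull(m):
    n,l,st,c=cv2.connectedComponentsWithStats(m.astype('uint8'));i=1+st[1:,4].argmax()
    ys,xs=np.where(l==i);return cv2.convexHull(np.c_[xs,ys].astype('float32'))
def fit(H,boxes,x0):
    def model(p):
        P=[]
        for w,z0,z1 in boxes:
            for a in(-1,1):
                for b in(-1,1):
                    for z in(z0,z1):P.append([a*w/2,b*w/2,z])
        P=np.array(P);c,n=np.cos(np.radians(p[2])),np.sin(np.radians(p[2]))
        W=np.c_[p[0]/1e3+c*P[:,0]-n*P[:,1],p[1]/1e3+n*P[:,0]+c*P[:,1],P[:,2]]
        return cv2.convexHull(proj(s,W).astype('float32'))
    def cost(p):
        M=model(p);i=cv2.intersectConvexConvex(H,M)[0]
        return 1-i/(cv2.contourArea(H)+cv2.contourArea(M)-i)
    best=min((minimize(cost,[x0[0],x0[1],a],method='Nelder-Mead',options=dict(initial_simplex=[[x0[0],x0[1],a],[x0[0]+8,x0[1],a],[x0[0],x0[1]+8,a],[x0[0],x0[1],a+6]])) for a in(-12,-4,4)),key=lambda r:r.fun)
    return np.round(best.x,2),round(best.fun,3)
f=cv2.imread('pics/side0.png').astype(int)
m=np.zeros(f.shape[:2],bool);b,g,r=[f[...,k] for k in range(3)]
print(f[250,360],f[262,420],f[262,350],f[300,390])
m[205:300,320:450]=((b-r>3)&(b>45))[205:300,320:450]
H=hull(m);print(cv2.boundingRect(H));print('seat',fit(H,[(.112,.04,.06)],(571,-82)))
f=s['frame'].astype(int);m=(f[...,1]>f[...,0]+30)&(f[...,1]>f[...,2]+20)
H=hull(m);print(cv2.boundingRect(H));z=get_obs()['tool_pos'][2]-.044
print('cover',fit(H,[(.09,z,z+.008),(.045,z,z+.018)],(574,-77)))
E
```

```text
[164 163 162] [90 91 89] [94 94 93] [ 87 100 104]
(347, 205, 1, 1)
seat (array([571., -82., -12.]), np.float64(1.0))
(337, 187, 99, 49)
cover (array([573.63, -75.38,  -5.01]), np.float64(0.09))
```

```bash
python3 - <<'E'
from h import *
s=snapshot('side')
f=cv2.imread('pics/side0.png').astype(int);b,r=f[...,0],f[...,2]
m=np.zeros(f.shape[:2],'uint8');m[205:290,322:448]=((r-b<7)&(b>120))[205:290,322:448]
q,P=rect(s,m,.060);print('seat top',q)
hp=cv2.convexHull((P*1000).astype('float32'));ap=cv2.approxPolyDP(hp,8,True).reshape(-1,2);print(ap.round(1),ap.mean(0))
# stud tip brightness centre in the first top picture
E
```

```text
seat top ((569.3716430664062, -83.26699829101562), (111.64714813232422, 111.99769592285156), 84.2286376953125)
[[ 629.6  -35.9]
 [ 520.6  -23.4]
 [ 509.1 -132.4]
 [ 618.2 -143. ]] [569.3465  -83.67798]
```

```bash
python3 -c "
from h import *
go(.5703,-.083,.124,-101.8)"
```

```text
t 6.9833 pos [ 0.5741 -0.077   0.1519] ori [ 179.99   -0.   -101.03] j6 -22.7 open 0.0123 F [ 0.8 -0.4 -3.1]
shift [0.66 0.26 2.79] turn z 0.77
```

Request:
play_rows:
  plan:
    - [0.33, 0.13, 0.5, 0, 0, 0.4]
    - [0.33, 0.13, 0.8, 0, 0, 0.4]
    - [0, 0, 0.8, 0, 0, 0]
    - [0, 0, 0.7, 0, 0, 0]
    - [0, 0, 0, 0, 0, 0]
    - [0, 0, 0, 0, 0, 0]

```text
clock: 7.48
tool_pos: [0.5697, -0.0836, 0.1232]
orientation: [179.9, -0.0, -101.9]
force: [0.6, -0.4, -3.0]
opening: 0.0118
gripper_force: 30.0
```

```bash
python3 -c "
from h import *
go(.5703,-.083,.104,-101.8)
s=snapshot('side');cv2.imwrite('pics/s3.png',cv2.resize(s['frame'][140:300,280:480,::-1],None,fx=3.6,fy=3.6))"
```

```text
t 7.4833 pos [ 0.5697 -0.0836  0.1232] ori [ 1.7991e+02 -4.0000e-02 -1.0187e+02] j6 -23.0 open 0.0118 F [ 0.6 -0.4 -3. ]
shift [-0.07 -0.05  1.92] turn z -0.07
```

View pics/s3.png

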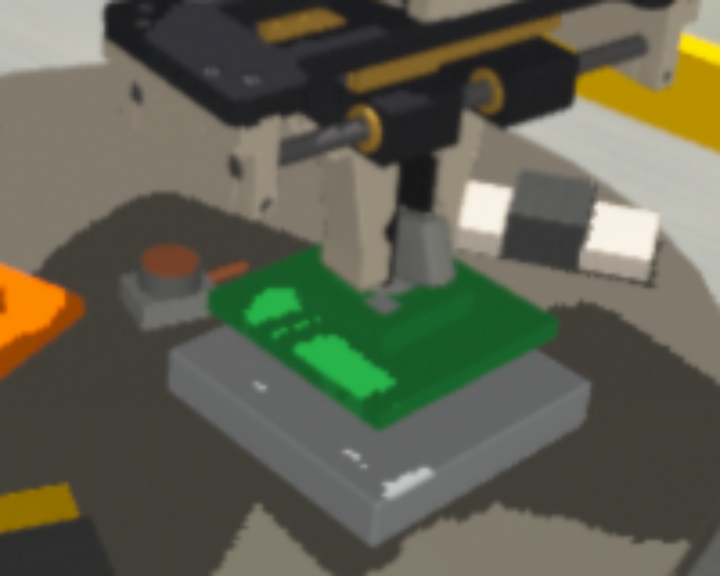

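The cover is level and lined up over the seat (plate front corner 380,425 above the seat's 375,520). I'll lower it.

Request:
play_rows:
  plan:
    - [-0.06, -0.05, 0.3, 0, 0, 0]
    - [0, 0, 0.3, 0, 0, 0]
    - [0, 0, 0.2, 0, 0, 0]
    - [0, 0, 0.2, 0, 0, 0]
    - [0, 0, 0, 0, 0, 0]
    - [0, 0, 0, 0, 0, 0]

```text
clock: 8.03
tool_pos: [0.5707, -0.083, 0.114]
orientation: [180.0, -0.0, -101.9]
force: [0.1, -0.9, -3.0]
opening: 0.0119
gripper_force: 30.0
```

Request:
play_rows:
  plan:
    - [0, 0, 0.2, 0, 0, 0]
    - [0, 0, 0.2, 0, 0, 0]
    - [0, 0, 0.2, 0, 0, 0]
    - [0, 0, 0.1, 0, 0, 0]
    - [0, 0, 0.1, 0, 0, 0]
    - [0, 0, 0, 0, 0, 0]
    - [0, 0, 0, 0, 0, 0]

```text
clock: 8.62
tool_pos: [0.5707, -0.083, 0.106]
orientation: [180.0, -0.0, -101.9]
force: [0.6, 0.8, -2.9]
opening: 0.0119
gripper_force: 30.0
```

Request:
play_rows:
  plan:
    - [0, 0, 0.1, 0, 0, 0]
    - [0, 0, 0.1, 0, 0, 0]
    - [0, 0, 0.05, 0, 0, 0]
    - [0, 0, 0, 0, 0, 0]
    - [0, 0, 0, 0, 0, 0]
    - [0, 0, 0, 0, 0, 0]

```text
clock: 9.12
tool_pos: [0.5709, -0.0829, 0.1039]
orientation: [-180.0, 0.0, -101.9]
force: [-1.5, 0.5, 3.4]
opening: 0.0122
gripper_force: 30.0
```

Request:
play_rows:
  plan:
    - [0, 0, 0.01, 0, 0, 5]
    - [0, 0, 0.01, 0, 0, 5]
    - [0, 0, 0.02, 0, 0, 5]
    - [0, 0, 0.02, 0, 0, 5]
    - [0, 0, 0.02, 0, 0, 5]
    - [0, 0, 0.02, 0, 0, 5]
    - [0, 0, 0.02, 0, 0, 5]
    - [0, 0, 0.02, 0, 0, 5]
    - [0, 0, 0.01, 0, 0, 5]
    - [0, 0, 0.01, 0, 0, 5]
    - [0, 0, 0.01, 0, 0, 5]
    - [0, 0, 0.01, 0, 0, 5]
    - [0, 0, 0, 0, 0, 0]

```text
clock: 10.2
tool_pos: [0.5704, -0.0825, 0.1022]
orientation: [180.0, -0.0, -162.2]
force: [-4.2, 3.7, 5.8]
opening: 0.0117
gripper_force: 30.0
```

```bash
python3 -c "
from h import *
go(.5707,-.083,.102,-184);print(get_obs()['moment'])"
```

```text
t 10.2 pos [ 0.5704 -0.0825  0.1022] ori [ 179.97   -0.   -162.18] j6 -83.3 open 0.0117 F [-4.2  3.7  5.8]
shift [-0.01 -0.06  0.02] turn z 21.82
[1.54118622 1.68322101 0.03384156]
```

Still turning easily; on to the stop.

Request:
play_rows:
  plan:
    - [0, 0, 0.01, 0, 0, 3]
    - [0, 0, 0, 0, 0, 3]
    - [0, 0, 0.01, 0, 0, 3]
    - [0, 0, 0, 0, 0, 3]
    - [0, 0, 0, 0, 0, 0]

```text
clock: 10.62
tool_pos: [0.5711, -0.0827, 0.102]
orientation: [180.0, 0.1, -174.0]
force: [-1.4, 1.5, 4.0]
opening: 0.0119
gripper_force: 30.0
```

```bash
python3 -c "
from h import *
go(.5707,-.083,.102,-184);print(get_obs()['moment'])"
```

```text
t 10.6167 pos [ 0.5711 -0.0827  0.102 ] ori [ 1.8000e+02  5.0000e-02 -1.7398e+02] j6 -95.2 open 0.0119 F [-1.4  1.5  4. ]
shift [ 0.04 -0.02 -0.  ] turn z 10.02
[ 0.6745542   0.63194801 -0.03136239]
```

Request:
play_rows:
  plan:
    - [0, 0, 0, 0, 0, 3]
    - [0, 0, 0, 0, 0, 3]
    - [0, 0, 0, 0, 0, 3]
    - [0, 0, 0, 0, 0, 0]

```text
clock: 10.95
tool_pos: [0.5709, -0.0832, 0.102]
orientation: [-180.0, 0.0, 177.1]
force: [-2.7, -1.0, 4.8]
opening: 0.0122
gripper_force: 30.0
```

```bash
python3 -c "
from h import *
go(.5707,-.083,.102,-190);print(get_obs()['moment'])
s=snapshot('side');cv2.imwrite('pics/s4.png',cv2.resize(s['frame'][140:300,280:480,::-1],None,fx=3.6,fy=3.6))"
```

```text
t 10.95 pos [ 0.5709 -0.0832  0.102 ] ori [-1.7998e+02  2.0000e-02  1.7712e+02] j6 -104.0 open 0.0122 F [-2.7 -1.   4.8]
shift [ 0.02  0.02 -0.  ] turn z 7.12
[-0.2091651   0.80682507  0.18533306]
```

View pics/s4.png

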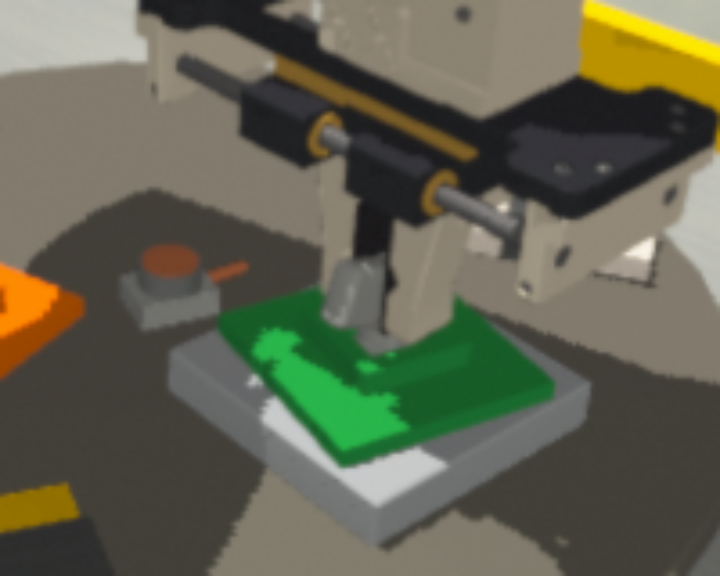

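The cover lies flat on the seat and has turned along about 10 degrees (front corner now 345,465), so the nut is about at its stop. One more small turn to check the torque.

Request:
play_rows:
  plan:
    - [0, 0, 0, 0, 0, 2]
    - [0, 0, 0, 0, 0, 2]
    - [0, 0, 0, 0, 0, 0]
    - [0, 0, 0, 0, 0, 0]

```text
clock: 11.33
tool_pos: [0.5705, -0.083, 0.1019]
orientation: [-180.0, -0.0, 173.3]
force: [-3.1, 0.9, 6.6]
opening: 0.0114
gripper_force: 30.0
```

```bash
python3 -c "
from h import *
go(.5709,-.083,.102,-190);print(get_obs()['moment'])"
```

```text
t 11.3333 pos [ 0.5705 -0.083   0.1019] ori [-1.7999e+02 -2.0000e-02  1.7333e+02] j6 -107.8 open 0.0114 F [-3.1  0.9  6.6]
shift [-0.04  0.01 -0.01] turn z 3.33
[0.28648627 1.43269009 0.2449373 ]
```

Torque has risen and stays up, so the nut is snug. Letting go.

Request:
play_rows:
  plan:
    - [0, 0, 0, 0, 0, 0]
    - [0, 0, 0, 0, 0, 0]
    - [0, 0, 0, 0, 0, 0]
    - [0, 0, 0, 0, 0, 0]
    - [0, 0, 0, 0, 0, 0]
    - [0, 0, 0, 0, 0, 0]
    - [0, 0, 0, 0, 0, 0]
    - [0, 0, 0, 0, 0, 0]
    - [0, 0, -1, 0, 0, 0]
    - [0, 0, -2, 0, 0, 0]
    - [0, 0, -3, 0, 0, 0]
    - [0, 0, -3, 0, 0, 0]
    - [0, 0, -3, 0, 0, 0]
    - [0, 0, 0, 0, 0, 0]
    - [0, 0, 0, 0, 0, 0]
  grip: 5

```text
clock: 12.58
tool_pos: [0.5718, -0.0828, 0.2245]
orientation: [179.9, 0.3, 173.1]
force: [0.1, 0.7, -2.1]
opening: 0.0502
gripper_force: 0.0
```

```bash
python3 -c "
from h import *
go(.5709,-.083,.102,-190)
s=snapshot('side');cv2.imwrite('pics/s5.png',cv2.resize(s['frame'][140:300,280:480,::-1],None,fx=3.6,fy=3.6))
print([(np.round(r['position'],4),r['score']) for r in spot_point('side','wing')])"
```

```text
t 12.5833 pos [ 0.5718 -0.0828  0.2245] ori [179.93   0.28 173.14] j6 -108.0 open 0.0502 F [ 0.1  0.7 -2.1]
shift [ 0.15 -0.04 12.25] turn z 3.14
[(array([ 0.5726, -0.0856,  0.1048]), 0.95)]
```

View pics/s5.png

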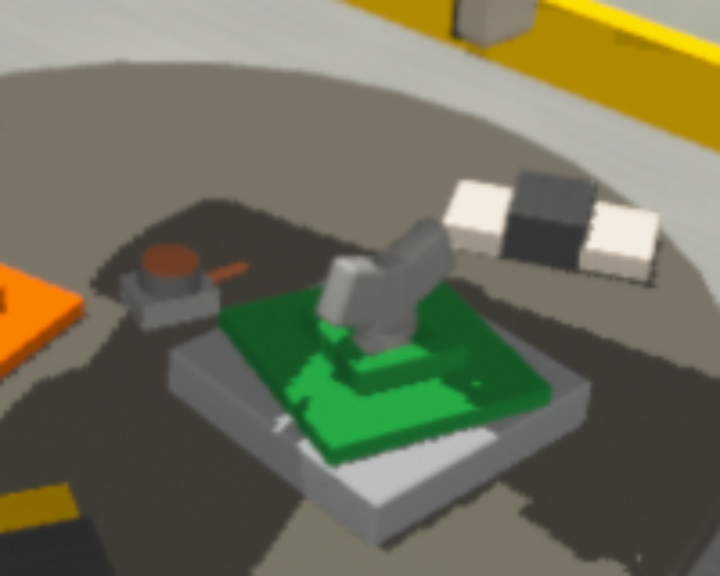

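The cover lies flat over the stud, with the wing across it (crop 385,290) and the gripper clear. Handing in.

```bash
python3 -c "
from plant import *
print(close_job())"
```

```text
the job is handed in; nothing more can be done
None
```

The green cover lies flat over the die seat's stud with its wing nut turned clockwise to a rise in torque that I took as snug, and the gripper is clear. The cover turned along by roughly 10–15° while tightening (my eye estimate from the picture). I did not touch the orange cover, and the job was handed in at about 12.6 s; no verdict was returned.

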